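# Thread the sharps bin onto the desk's accessory rail and slide it home

### The job

Hang the yellow sharps bin on the accessory rail: carry it upright by its handle to the rail's open end, thread its shoe onto the bar there, slide it gently along until it bears against the black stop collar, and let go so that it hangs by itself. The collar is only clamped by a thumbscrew, so do not shove it along, do not force the bin against the rail, and leave the other things on the desk where they are.

Things in the scene. Friction and masses are not known exactly. Their poses are not given: they have to be found in the camera images.
- bin: The bin to hang: round yellow sharps bin, foot 76 mm across, red lid 89 mm across with its top 110 mm above the foot, 0.25 to 0.5 kg, red carry handle over the lid, grey rail bracket on one side. Starts upright on the desk. Origin: centre of the underside; z up; +x towards the bracket and shoe; y along the handle bar and along the shoe's groove.
- handle (a point): Centre of the bin's red handle bar, 142 mm above the foot on the bin's axis. The bar runs along the bin's y: 74 mm long, 12 mm thick (bin x), 14 mm tall; its two legs leave 58 mm free between them along y; the lid lies 25 mm below the bar. Grip it across its thickness, from above.
- shoe (a point): Centre of the groove of the bin's grey shoe, 62 mm from the bin's axis along +x, 82 mm above the foot; axes as the bin's. C-section 50 mm long (y), open at both ends: groove 12 mm deep (x), 28 mm high (z), walls 5 mm (underside 19 mm below this point), a 16 mm slot in its +x wall. Midway, a sprung white nylon glide stands 4.5 mm up from the groove's floor and presses on the bar with 2 to 6 N.
- stand: The rail's fixed stand: base plate and two square posts 204 mm tall, carrying a level steel bar 10 mm thick (x), 25 mm high. Origin: on the desk below the bar's centre line; y along the bar from open to closed end; +x to the posts and their sleeves (17 mm and more behind the bar's line, at y -125 and +165 mm). The bin hangs on the -x side, its axes parallel to these. A glove box hangs fixed from y = +120 mm on. Let go, the bin sags some 5 degrees to -x: that is right.
- mouth_foot (a point): Point on the desk straight below the tip of the bar's open end (stand y = -200 mm). The last 14 mm of the bar taper to 5 mm thick, 18 mm high; beyond, its top is plain. The shoe gets on only here, with 1 mm play each side, 1.5 mm above and below; it runs with 1 to 5 N of drag. The bar is clamped on its posts with its centre line anywhere from 150 to 170 mm above the desk: no pose tells it; see it or feel it.
- stop_zone (a point): Point on the desk below the bar at stand y = +30 mm, the middle of where the black stop collar with red thumbscrew (22 by 16 mm, 37 mm high, round the bar) may be clamped: its near face lies anywhere from stand y = 0 to +60 mm, which no pose tells: see it or feel it (stop_c0 in the rules: its centre). It slips along the bar when pushed with about 16 N.
- swabs: Bystander: white swab jar with green lid, 44 mm across, 64 mm tall, in the steel tray. Origin under its centre.
- vial: Bystander: small glass vial with aluminium cap, 25 mm across, 52 mm tall, in the steel tray (180 by 220 mm, rim 20 mm high, fixed). Origin under its centre.
- carton: Bystander: white medicine carton with a teal band, 150 mm (its x) by 42 mm by 36 mm tall. Origin under its centre.
- sanitizer: Bystander: blue pump bottle, 64 mm across, 169 mm tall. Origin under its centre.
- small_bin: Bystander: smaller yellow bin with red lid, without handle or bracket, 78 mm across, 87 mm tall. Origin under its centre.
Mind the look-alikes: they are no part of the job. What is shaped like the bin but green is not meant.

How it is judged:
By the outcome, as a careful person would: the job done as asked, in the order asked, and still so for the second after the job is handed in, with the robot touching nothing.
It also fails if it takes over 61 s, if anything falls off the work surface, if the arm or the gripper's body presses on something with over 40 N, if the wrist force passes 120 N, or if a joint passes its speed limit or range.

### The arm

A 7-joint arm with a two-finger parallel gripper is mounted at the origin on the work surface. World frame = base frame: x ahead of the robot, y to its left, z up, the work surface at z = 0. Lengths are in m, angles in rad, forces in N, time in s.
With the tool pointing down it reaches from about 0.425 to 0.875 m from the base axis. Payload 9.9 kg.
Tool frame: the origin (TCP) lies midway between the tips of the shut fingers; the grasp point (between the pads) lies 19 mm behind it (bot.grip_point_offset is the distance from the TCP to the grasp point, in m); z points along the fingers, y is the direction in which the jaws open and shut (so a half turn about z gives the same grasp; the last joint's range is limited). The gripper opens to 85 mm and grips with 20 to 120 N. Pads are 22 mm wide; open, the fingers measure 114 mm over their backs; the gripper's body (76 mm by 85 mm) begins 54 mm behind the grasp point. The pads swing forward as they close: fully open they stand 13 mm farther back than shut.
Start: joints at [-1.416, 0.576, 0.025, 1.437, -0.015, 1.129, -0.057], TCP at [0.16, 0.656, 0.193] pointing down, gripper open.
Joint ranges: [-2.76, 2.76], [-0.34, 2.15], [-1.52, 1.57], [0.19, 2.46], [-1.09, 4.23], [0.17, 1.99], [-2.82, 2.82]. Speed limits (rad/s): [2.22, 2.22, 3.01, 3.01, 3.14, 3.14, 3.14].

### API

Orientations are given as a unit quaternion [w, x, y, z].
In Python, from rig import bot, effector, vision, finder gives the robot as it stands. The module is installed in compiled form; this text tells all that it offers. Calls block until the motion is done:
- bot.movep(position, orientation): joint-space move of the TCP to a pose.
- bot.line_to(position, vel=0.15, frame=None): straight line of the TCP; frame=None keeps the orientation; vel is the mean speed in m/s.
- bot.goto_joints(angles): joint-space move.
- effector.set_gripper(opening): finger opening in m; the grip force is fixed at half the most; returns when the fingers have stopped.
- bot.dwell(seconds).
- bot.ik(position, orientation): joint angles nearest the present ones, or None.
- bot.read_state(): the state.
- vision.snapshot(name): name is "scene" or "top"; returns the picture (400x640x3 uint8, blue, green, red); there is no depth.
- vision.camera_model(name): a dict with "fov_y" (degrees; the focal length in pixels is half the picture's height over the tangent of half this angle, whatever the lens; pixels are square), "cx", "cy" (the principal point, pixels), "world_to_cam" (4x4, takes a point from world to camera coordinates). Camera axes: x right, y up, looking along -z (the intrinsics and any distortion apply to the point x, -y, -z); pixel columns grow to the right and rows downward; lengths in m; the calibration is good to about 2 mm. A picture is of the moment at which its call begins. camera_model takes no time and is no camera call.
A pose or a line that the arm cannot do raises bot.Unreachable and nothing moves.
- bot.sign_off(): hands the job in, once; it reports no verdict.
Trained networks look in the newest picture that a camera, given by its name, has taken for a name from the list of things; names that differ only in an ending like _2 or _b are one class to them, and where a whole thing is asked for, a point or a joint stands for the part that bears it (a point fixed in the world has none). Each returns a list of dicts, best first, with "confidence" (0 to 1); they miss things now and then, are a little off and sometimes report something else, mostly with a low value. They report only what shows in the picture. A call takes as long as a camera call. They do not tell look-alikes from the thing itself.
- finder.recognise(camera, thing): "rect" ([left, top, width, height] in pixels, round what is visible of it).
- finder.regions_of(camera, thing): "pixels" (400x640 bool, what is visible of it) and "rect" ([left, top, width, height] in pixels, round what is visible of it).
The state is a dict: "time_s": time; "joints": joint angles; "qd": joint speeds; "tau": joint torques, N m; "ee_pos": TCP position; "tcp_rot": TCP orientation; "contact_force": force on the tool from outside, world axes, zero at the start; "ft_torque": the same for the moment, N m; "gripper_width": finger opening in m.
Only numpy, scipy, OpenCV 4.12 (cv2) and the standard library are available. Lean on these libraries where they do the work, as an engineer would, in place of code of your own. Each camera call takes 0.05 s, during which the arm holds its last target. There are 200 camera calls.

## Working session

There is one attempt and no reset: what is moved stays moved. The work goes in short steps, each a Python script; the robot and the scene stay as the last script left them, time stands still between calls to the robot, and variables do not carry over. Pictures are saved under pics/ and viewed, about 8 in all and at most 12, crops included, and the job is handed in when it is done.

```bash
mkdir -p pics; ls
python3 - <<'E'
from rig import bot, effector, vision, finder
import cv2,numpy as np
np.set_printoptions(precision=4,suppress=True)
for c in("scene","top"):
    im=vision.snapshot(c); cv2.imwrite(f"pics/{c}0.png",im)
    m=vision.camera_model(c); print(c,m)
    for t in("bin","handle","shoe","stand","stop_zone","mouth_foot"):
        r=finder.recognise(c,t); print(t,[(x['rect'],round(x['confidence'],2)) for x in r[:3]])
print(bot.read_state())
E
```

```text
pics
scene {'fov_y': 44.39286969565304, 'cx': 312.8163451765845, 'cy': 194.90885976939504, 'world_to_cam': array([[-0.5534,  0.8329, -0.0008,  0.2393],
       [-0.5707, -0.3784,  0.7288,  0.2332],
       [ 0.6068,  0.4037,  0.6847, -1.7108],
       [ 0.    ,  0.    ,  0.    ,  1.    ]])}
bin [([186.8, 120.0, 34.6, 50.2], 0.67), ([228.6, 102.8, 30.0, 44.1], 0.56)]
handle [([186.7, 119.2, 34.8, 49.2], 0.78), ([231.5, 102.2, 28.4, 44.3], 0.62)]
shoe [([227.8, 100.2, 29.4, 46.9], 0.82), ([184.5, 123.3, 36.1, 44.1], 0.57)]
stand [([224.7, 178.9, 157.5, 117.4], 0.93)]
stop_zone [([222.7, 178.9, 163.5, 118.5], 0.61)]
mouth_foot [([220.4, 176.1, 163.8, 118.0], 0.66), ([466.4, 260.6, 5.7, 20.7], 0.28)]
top {'fov_y': 51.443014680628515, 'cx': 318.38230305226006, 'cy': 203.21708904182168, 'world_to_cam': array([[-0.0227, -0.9997, -0.0039,  0.0657],
       [ 0.9814, -0.0231,  0.1906, -0.5067],
       [-0.1907,  0.0005,  0.9817, -1.3082],
       [ 0.    ,  0.    ,  0.    ,  1.    ]])}
bin [([432.0, 243.8, 42.4, 38.3], 0.84), ([438.3, 188.1, 36.4, 36.2], 0.83), ([280.2, 215.6, 19.0, 49.8], 0.46)]

[... 179 characters left out ...]
, 70.8], 0.41)]
stand [([243.8, 137.0, 138.6, 62.0], 0.85)]
stop_zone [([240.7, 132.8, 144.3, 68.5], 0.74), ([203.9, 211.1, 17.3, 12.9], 0.23)]
mouth_foot [([245.1, 140.3, 139.3, 60.4], 0.96)]
{'time_s': 0.7, 'joints': array([-1.4158,  0.5757,  0.0249,  1.4371, -0.015 ,  1.129 , -0.0565]), 'qd': array([ 0.0001, -0.001 , -0.0001, -0.    , -0.    ,  0.0002, -0.0002]), 'tau': array([  0.0001, -76.533 ,   2.2482, -28.6234,   0.0153,   0.0029,
        -0.    ]), 'ee_pos': array([0.1596, 0.6559, 0.1929]), 'tcp_rot': array([-0.    ,  0.1191,  0.9929, -0.    ]), 'contact_force': array([ 0.0922, -0.0607,  0.1646]), 'ft_torque': array([-0.0123, -0.0033, -0.0506]), 'gripper_width': 0.08573610282738077}
```

Run:
```python
import cv2
a=cv2.imread("pics/scene0.png");b=cv2.imread("pics/top0.png")
cv2.imwrite("pics/s0.png",cv2.resize(a[80:320,150:470],(800,600),interpolation=cv2.INTER_CUBIC))
cv2.imwrite("pics/t0.png",cv2.resize(b[110:305,220:480],(800,600),interpolation=cv2.INTER_CUBIC))
```

```text
(no output)
```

View pics/s0.png

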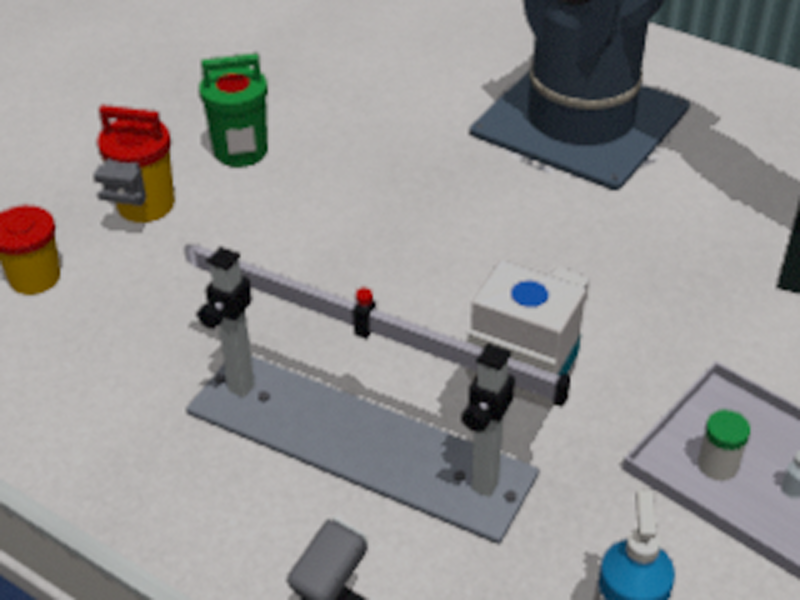

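View pics/t0.png

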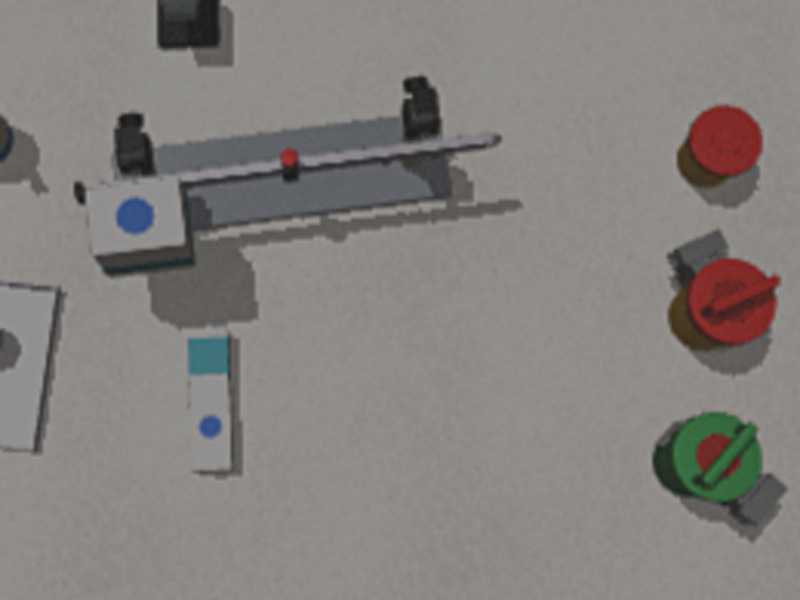

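```bash
cat > h.py <<'E'
import numpy as np,cv2
from rig import bot, effector, vision, finder
from scipy.optimize import least_squares
np.set_printoptions(precision=4,suppress=True)
M={c:vision.camera_model(c) for c in("scene","top")}
def proj(c,P):
    m=M[c];P=np.atleast_2d(P);f=200/np.tan(np.radians(m["fov_y"]/2))
    q=P@m["world_to_cam"][:3,:3].T+m["world_to_cam"][:3,3]
    return np.c_[m["cx"]+f*q[:,0]/-q[:,2], m["cy"]-f*q[:,1]/-q[:,2]]
def tri(s,t):
    r=least_squares(lambda P:np.r_[proj("scene",P)[0]-s,proj("top",P)[0]-t],[.6,-.2,.15])
    return r.x,np.sqrt(2*r.cost)
E
python3 - <<'E'
from h import *
S=lambda x,y:(150+x/2.5,80+y/2.5); T=lambda x,y:(220+x*.325,110+y*.325)
for n,s,t in [("handle end bracketleft/far",(102,110),(778,282)),("handle end2",(158,118),(706,312)),("tip",(188,250),(499,139)),("screw",(364,292),(290,155)),("barend",(570,383),(78,190)),("lid sm",(24,228),(726,140))]:
    print(n,*tri(S(*s),T(*t)))
print(proj("top",[[0,0,0],[.6,-.2,.16]]),proj("scene",[[0,0,0]]))
a=cv2.imread("pics/scene0.png");b=cv2.imread("pics/top0.png")
A=cv2.resize(a[170:250,220:380],(800,400),interpolation=cv2.INTER_CUBIC)
B=cv2.resize(b[142:182,240:400],(800,200),interpolation=cv2.INTER_CUBIC)
cv2.imwrite("pics/z1.png",np.vstack([A,B]))
E
```

```text
handle end bracketleft/far [ 0.4828 -0.4142  0.1396] 1.0781523371860586
handle end2 [ 0.4565 -0.3435  0.1388] 0.37883492908426925
tip [ 0.6322 -0.1437  0.1543] 0.982993725150763
screw [0.6106 0.0661 0.1866] 1.3161204201296426
barend [0.586  0.2787 0.1626] 2.406640753190507
lid sm [ 0.6478 -0.3952  0.078 ] 1.7867845196680012
[[339.2289 364.0237]
 [400.8365 164.7571]] [[381.3913 128.0937]]
```

View pics/z1.png

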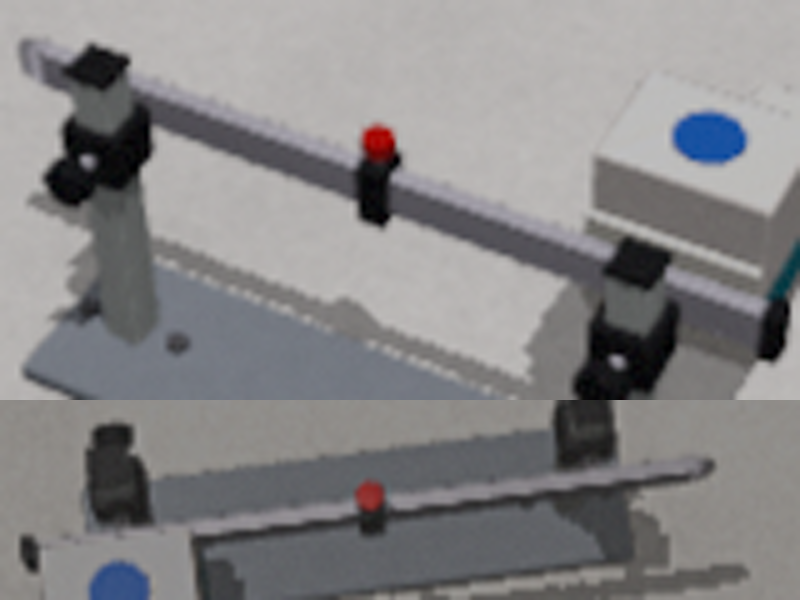

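```bash
cat > fit.py <<'E'
from h import *
I={c:cv2.imread(f"pics/{c}0.png").astype(float).mean(2) for c in("scene","top")}
cols={"scene":list(range(254,289))+list(range(303,336)),"top":list(range(284,308))+list(range(322,350))}
def line(c,p,dx,dz):
    x,yaw,z=p[:3]; d=np.array([-np.sin(yaw),np.cos(yaw),0]);n=np.array([np.cos(yaw),np.sin(yaw),0])
    O=np.array([x,0.05,0]);off=p[3] if len(p)>3 else 0
    a,b=proj(c,np.array([O+n*dx+d*s+[0,0,z+dz] for s in(-.15,.15)]))
    return lambda u:a[1]+(u-a[0])*(b[1]-a[1])/(b[0]-a[0])
E={"scene":[(-.005,.0125),(.005,.0125),(.005,-.0125)],"top":[(.005,.0125),(-.005,.0125),(-.005,-.0125)]}
def res(p,cs=("scene","top"),blur=.5):
    out=[]
    for c in cs:
        L=[line(c,p,*e) for e in E[c]]
        for u in cols[c]:
            e=[l(u) for l in L]
            r=np.arange(int(np.floor(e[0]-3)),int(np.ceil(e[2]+3)))
            H=[np.clip((r-v)/(2*blur)+.5,0,1) for v in e]
            A=np.stack([1-H[0],H[0]-H[1],H[1]-H[2],H[2]],1); b=I[c][r,u]
            s=np.linalg.lstsq(A,b,rcond=None)[0]; out.append(np.sum((A@s-b)**2)/len(r))
    return np.sqrt(np.array(out))
if __name__=="__main__":
    from scipy.optimize import minimize
    for cs in [("scene","top")]:
      for blur in(.5,.7):
       for z0 in(.15,.16,.17):
        best=minimize(lambda q:np.mean(res(np.array(q)*[.001,.001,.001]+[.612,.113,z0],cs,blur)**2),[0,0,0],method="Nelder-Mead",options=dict(initial_simplex=[[-4,-10,-4],[4,-10,4],[-4,20,4],[4,4,-4]],maxiter=300))
        print(blur,z0,best.x*.001+[.612,.113,z0],best.fun)
E
python3 fit.py
```

```text
0.5 0.15 [0.6129 0.11   0.1539] 49.6656771246422
0.5 0.16 [0.6189 0.1093 0.1608] 71.6713367845122
0.5 0.17 [0.6075 0.1084 0.1721] 45.55790109814525
0.7 0.15 [0.6129 0.1101 0.1539] 40.75672701410206
0.7 0.16 [0.619  0.1094 0.1609] 59.38645501480266
0.7 0.17 [0.6076 0.1093 0.172 ] 38.83090791034991
```

Run:
```python
from fit import *
for c,us in(("scene",(262,275,315,328)),("top",(296,330,345))):
    for u in us:
        e=[l(u) for l in (line(c,(.6129,.11,.1539),*x) for x in E[c])]
        r=np.arange(int(e[0])-5,int(e[2])+6)
        print(c,u,"start",r[0],I[c][r,u].astype(int),"p154",np.round(e,1),"p172",np.round([line(c,(.6076,.109,.172),*x)(u) for x in E[c]],1))
```

```text
scene 262 start 184 [182 182 183 183 180 164 154 156 156 123  83  81  79  81  80 113 164 182
 181 179 180] p154 [189.3 192.4 199.4] p172 [182.4 185.6 192.7]
scene 275 start 188 [179 180 181 180 179 177 173 163 160 142 106  86  82  82  82  88 145 175
 179 179 180 181] p154 [194.  197.2 204.2] p172 [187.1 190.3 197.4]
scene 315 start 203 [180 181 183 185 182 180 170 160 161 129  83  84  85  84  82  90 147 174
 181 181 180 181] p154 [208.5 211.8 219. ] p172 [201.4 204.7 212.1]
scene 328 start 208 [182 181 183 184 185 179 164 158 157 122  80  84  83  84  84 100 159 179
 178 182 182] p154 [213.2 216.5 223.8] p172 [206.1 209.4 216.8]
top 296 start 158 [ 99  97  99  99 100 115 140 143 130  54  55  84  99 101 100  99] p154 [163.3 166.5 168.8] p172 [163.2 166.5 168.8]
top 330 start 153 [ 99  97 101  99  99  95 105 137 138 124  56  65  98  97  99  96  97] p154 [158.9 162.1 164.4] p172 [158.9 162.1 164.4]
top 345 start 151 [ 97  98  96  96  97  96 105 130 136 125  55  47  66  91  99  97 101] p154 [157.  160.2 162.5] p172 [156.9 160.2 162.5]
```

```bash
cat >> h.py <<'E'
def quat(psi):  # tool down, tool y at angle psi
    a=(psi+np.pi/2)/2; return np.array([0,np.cos(a),np.sin(a),0])
def st(tag=""):
    s=bot.read_state(); print(tag,"t%.2f"%s["time_s"],"p",s["ee_pos"],"F",s["contact_force"].round(1),"M",s["ft_torque"].round(2),"w%.4f"%s["gripper_width"]); return s
E
python3 - <<'E'
from h import *
psi=np.radians(20.4); h=np.array([.4697,-.379,0])
bot.line_to([.16,.656,.36],vel=.3); st()
for k in(0,np.pi): print(bot.ik(h+[0,0,.25],quat(psi+k)))
bot.movep(h+[0,0,.30],quat(psi)); st()
cv2.imwrite("pics/a.png",vision.snapshot("top")); cv2.imwrite("pics/b.png",vision.snapshot("scene"))
# collar estimate
x0=lambda y:np.array([.6129-(y-.05)*np.tan(.11),y,.154])
for y in np.arange(.03,.10,.01): print(round(y,3),proj("top",x0(y)+[-.008,0,0])[0],proj("scene",x0(y)+[.011,0,-.018])[0])
print("tip",proj("top",x0(-.145)),proj("scene",x0(-.145)))
E
```

```text
t1.41 p [0.16   0.6559 0.36  ] F [ 0.2 -0.3 -0.1] M [0.01 0.   0.01] w0.0854
[ 0.0721  0.5648  0.9135  1.5667 -0.4643  1.2414  1.4192]
[-0.0549  0.777   1.3593  1.5703 -0.7657  1.4234 -1.4219]
 t5.17 p [ 0.4703 -0.3784  0.2999] F [0.  0.3 0.6] M [-0.01  0.04 -0.01] w0.0853
0.03 [325.3254 164.8011] [279.926  209.4422]
0.04 [322.0732 165.2235] [283.4209 210.7471]
0.05 [318.8199 165.646 ] [286.9352 212.0593]
0.06 [315.5655 166.0687] [290.4689 213.3787]
0.07 [312.31   166.4915] [294.0222 214.7055]
0.08 [309.0534 166.9145] [297.5953 216.0397]
0.09 [305.7956 167.3376] [301.1884 217.3813]
0.1 [302.5368 167.7608] [304.8016 218.7304]
tip [[381.9265 154.9367]] [[223.6558 180.2471]]
```

Run:
```python
from h import *
h=np.array([.4697,-.379,0])
bot.line_to(h+[0,0,.123],vel=.2); st("down")
effector.set_gripper(0.0); st("closed")
bot.line_to(h+[0,0,.16],vel=.1); bot.dwell(.2); st("lift")
for c in("top","scene"): cv2.imwrite(f"pics/{c}1.png",vision.snapshot(c))
a=cv2.imread("pics/scene1.png")[90:190,150:290];b=cv2.imread("pics/top1.png")[170:270,390:530]
cv2.imwrite("pics/g1.png",np.hstack([cv2.resize(x,(560,400),interpolation=cv2.INTER_CUBIC)[:, :400] for x in(a,b)]))
```

```text
down t6.30 p [ 0.47   -0.3796  0.124 ] F [-0.   0.3  0.6] M [ 0.   -0.    0.05] w0.0855
closed t7.07 p [ 0.4697 -0.379   0.123 ] F [-0.  -0.7  0.1] M [ 0.02 -0.02 -0.  ] w-0.0001
lift t7.78 p [ 0.4695 -0.3787  0.1593] F [ 0.7 -0.3 -0.1] M [ 0.05 -0.04 -0.01] w0.0003
```

View pics/g1.png

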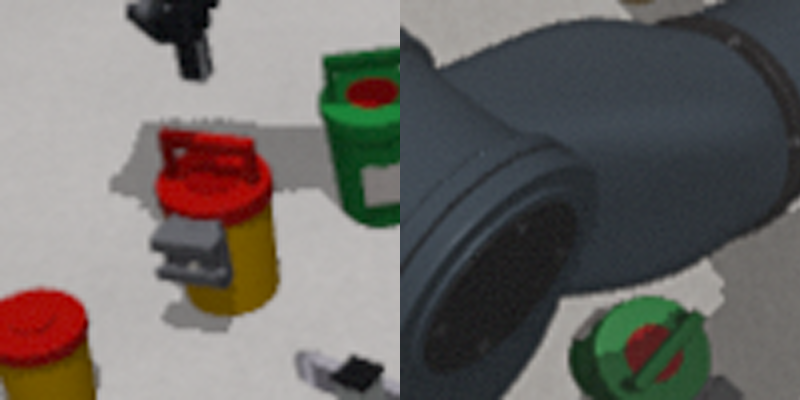

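Run:
```python
from h import *
s=bot.read_state();R=None
print("TCP proj",proj("scene",s["ee_pos"]),"rot",s["tcp_rot"], "handle proj",proj("scene",[.4697,-.379,.142]),proj("top",[.4697,-.379,.142]))
# start gripper at [.16,.656,.193]
print("start TCP",proj("scene",[.1596,.6559,.1929]),proj("top",[.1596,.6559,.1929]))
print("base",proj("scene",[[0,0,0]]),proj("top",[[0,0,0]]))
a=cv2.imread("pics/scene0.png")
cv2.imwrite("pics/s1.png",cv2.resize(cv2.imread("pics/scene1.png"),(800,500)))
cv2.imwrite("pics/t_s0.png",np.vstack([cv2.resize(a,(480,300)),cv2.resize(cv2.imread("pics/top0.png"),(480,300))]))
```

```text
TCP proj [[200.7032 119.9009]] rot [-0.0004  0.5707  0.8211 -0.    ] handle proj [[201.5272 124.7442]] [[461.3345 206.4932]]
start TCP [[593.6203 181.0218]] [[103.5933 321.8916]]
base [[381.3913 128.0937]] [[339.2289 364.0237]]
```

View pics/t_s0.png

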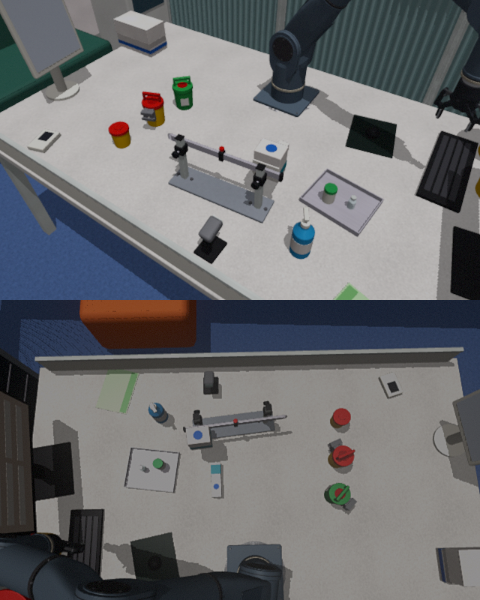

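Run:
```python
from h import *
s0=cv2.imread("pics/scene0.png");s1=cv2.imread("pics/scene1.png");t0=cv2.imread("pics/top0.png")
def crop(im,x,y,pts,k=5,w=80,h=60):
    x=int(np.clip(x,w//2,640-w//2));y=int(np.clip(y,h//2,400-h//2))
    c=cv2.resize(im[y-h//2:y+h//2,x-w//2:x+w//2],None,fx=k,fy=k,interpolation=cv2.INTER_CUBIC)
    for p in pts: cv2.drawMarker(c,(int((p[0]-x+w/2)*k),int((p[1]-y+h/2)*k)),(255,0,255),cv2.MARKER_CROSS,12,1)
    return c
a=crop(s0,600,165,proj("scene",[.1596,.6559,.1929])); b=crop(s1,200,120,proj("scene",[[.4695,-.3787,.1593],[.4695,-.3787,.2593]]))
# full scene with a desk grid overlay
g=s0.copy()
pts=[]
c=crop(s0,383,120,proj("scene",[[0,0,0],[.1,.1,0],[.1,-.1,0],[-.1,.1,0],[-.1,-.1,0]]))
d=crop(t0,75,300,proj("top",[[.1596,.6559,.1929]]),w=160,h=120,k=2.5)
cv2.imwrite("pics/c1.png",np.vstack([np.hstack([a,b]),np.hstack([c,d])]))
```

```text
(no output)
```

View pics/c1.png

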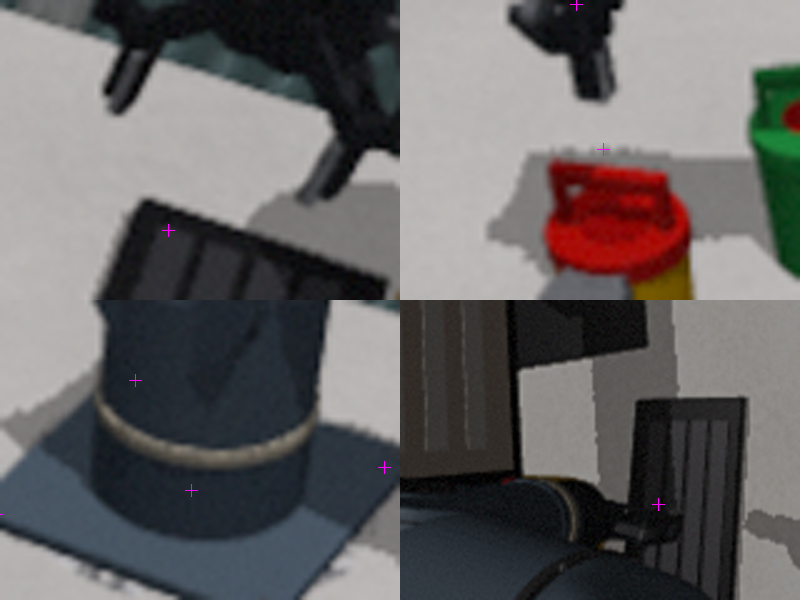

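Run:
```python
from h import *
print(tri((603.4,165),(100,331)))
# straightness: desk far edge in top, near edge in scene
t=cv2.imread("pics/top0.png").astype(float).mean(2); s=cv2.imread("pics/scene0.png").astype(float).mean(2)
E=[]
for u in range(60,610,25):
    col=cv2.GaussianBlur(t,(3,3),0)[40:110,u]; E.append((u,40+int(np.argmax(np.diff(col))),int(col.max())))
print(E)
for b in(0,): print([ (u,150+int(np.argmin(np.diff(cv2.GaussianBlur(s,(3,3),0)[150:399,u])))) for u in range(10,420,20)])
print(proj("scene",[[0.1596,.6559,.1929],[.13,.656,.193],[.16,.656,.223]]),proj("top",[[0.1596,.6559,.1929],[.13,.656,.193],[.16,.656,.223]]))
bot.line_to([.4697,-.379,.30],vel=.25); bot.movep([.47,-.20,.30],quat(np.radians(20.4))); st()
for c in("top","scene"): cv2.imwrite(f"pics/{c}2.png",vision.snapshot(c))
print(proj("scene",bot.read_state()["ee_pos"]),proj("top",bot.read_state()["ee_pos"]))
```

```text
(array([0.1372, 0.655 , 0.2268]), np.float64(4.4074348110108))
[(60, 75, 141), (85, 74, 141), (110, 73, 142), (135, 73, 142), (160, 72, 139), (185, 71, 142), (210, 71, 142), (235, 70, 141), (260, 70, 141), (285, 69, 137), (310, 69, 141), (335, 68, 139), (360, 68, 141), (385, 67, 141), (410, 67, 140), (435, 66, 141), (460, 65, 138), (485, 65, 141), (510, 64, 143), (535, 64, 140), (560, 63, 139), (585, 63, 140)]
[(10, 210), (30, 203), (50, 237), (70, 176), (90, 264), (110, 254), (130, 267), (150, 164), (170, 165), (190, 156), (210, 319), (230, 202), (250, 188), (270, 357), (290, 315), (310, 210), (330, 253), (350, 218), (370, 211), (390, 301), (410, 301)]
[[593.6203 181.0218]
 [596.0957 174.5038]
 [598.4593 171.8988]] [[103.5933 321.8916]
 [102.7223 333.0309]
 [ 97.8544 322.7429]]
 t9.34 p [ 0.4698 -0.2     0.2995] F [-0.  -1.1  0.5] M [-0.1   0.08 -0.  ] w-0.0002
[[241.8472  97.0797]] [[414.3308 197.1668]]
```

Run:
```python
from h import *
p=bot.read_state()["ee_pos"]
o=[]
for c,(x,y) in(("scene",(242,85)),("top",(414,190))):
    im=cv2.imread(f"pics/{c}2.png"); y0=max(0,y-60);w=im[y0:y0+120,x-40:x+40]
    w=cv2.resize(w,None,fx=5,fy=5,interpolation=cv2.INTER_CUBIC)
    for q in proj(c,[p,p+[0,0,.05],p+[0,0,.1]]): cv2.drawMarker(w,(int((q[0]-x+40)*5),int((q[1]-y0)*5)),(255,0,255),cv2.MARKER_CROSS,14,1)
    o.append(w)
cv2.imwrite("pics/c2.png",np.hstack(o))
```

```text
(no output)
```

View pics/c2.png

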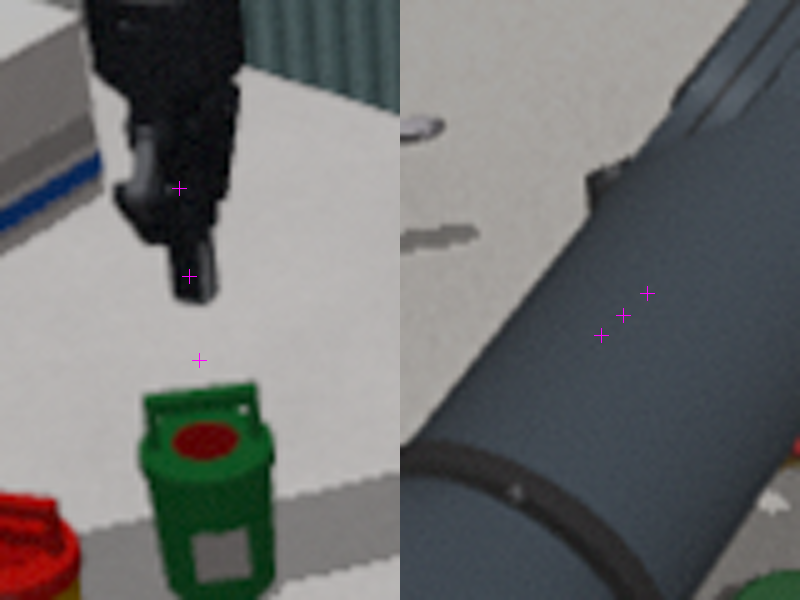

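Run:
```python
from h import *
print(bot.grip_point_offset)
bot.line_to([.47,-.20,.03],vel=.25); s=st()
for c in("top","scene"): cv2.imwrite(f"pics/{c}3.png",vision.snapshot(c))
z=.03
while z>-.05:
    z-=.004; bot.line_to([.47,-.20,z],vel=.04); s=bot.read_state()
    if s["contact_force"][2]>5: break
st("touch %.3f"%z)
bot.line_to([.47,-.20,.03],vel=.2); st()
p=np.array([.47,-.2,.03])
o=[]
for c in("scene","top"):
    im=cv2.imread(f"pics/{c}3.png"); x,y=proj(c,p)[0].astype(int); y0=y-50;w=im[y0:y0+100,x-40:x+40]
    w=cv2.resize(w,None,fx=5,fy=5,interpolation=cv2.INTER_CUBIC)
    for q in proj(c,[p,p+[0,0,.05],p+[0,0,.1]]): cv2.drawMarker(w,(int((q[0]-x+40)*5),int((q[1]-y0)*5)),(255,0,255),cv2.MARKER_CROSS,14,1)
    o.append(w)
cv2.imwrite("pics/c3.png",np.hstack(o))
```

```text
0.0187
 t10.68 p [ 0.4705 -0.2007  0.0308] F [ 0.6  0.2 -0.6] M [ 0.01 -0.07  0.02] w0.0004
touch -0.042 t15.28 p [ 0.4702 -0.1999 -0.0386] F [-11.    8.2  63.5] M [1.88 2.39 0.03] w-0.0001
 t15.78 p [ 0.4703 -0.1997  0.0301] F [-0.   0.7 -0.3] M [0.02 0.01 0.01] w-0.0001
```

View pics/c3.png

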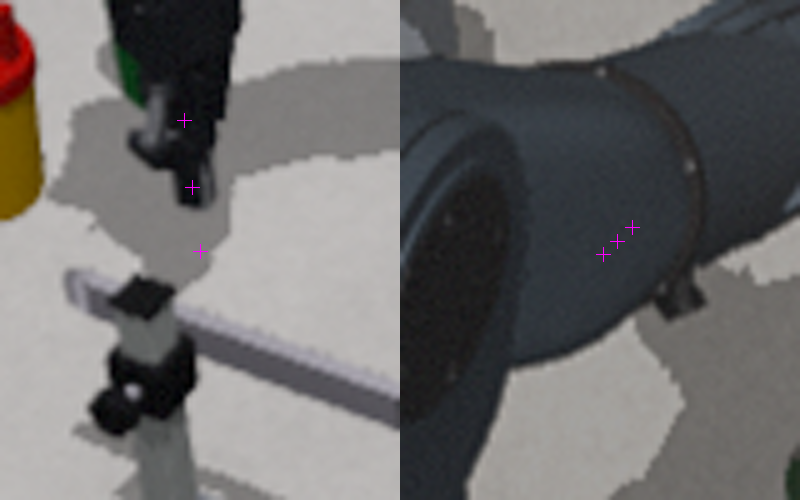

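Run:
```python
from h import *
DZ=.0386; h=np.array([.4697,-.379,-DZ])
bot.line_to([.47,-.2,.17],vel=.3); bot.line_to(h+[0,0,.21],vel=.3)
effector.set_gripper(.085)
bot.line_to(h+[0,0,.122],vel=.15); st("down")
effector.set_gripper(0.0); st("closed")
bot.line_to(h+[0,0,.20],vel=.12); bot.dwell(.3); st("lift")
for c in("top","scene"): cv2.imwrite(f"pics/{c}4.png",vision.snapshot(c))
a=cv2.imread("pics/scene4.png")[70:190,150:310]
cv2.imwrite("pics/g4.png",cv2.resize(a,None,fx=5,fy=5,interpolation=cv2.INTER_CUBIC))
```

```text
down t18.67 p [ 0.4699 -0.3796  0.0841] F [ 0.5  0.6 -0.3] M [-0.   -0.01 -0.04] w0.0854
closed t19.33 p [ 0.4699 -0.3789  0.0834] F [ 0.8  1.2 -0.4] M [ 0.11 -0.14  0.  ] w0.0111
lift t20.43 p [ 0.4695 -0.3789  0.1609] F [-0.4 -0.4 -4.9] M [-0.02  0.03  0.1 ] w0.0108
```

View pics/g4.png

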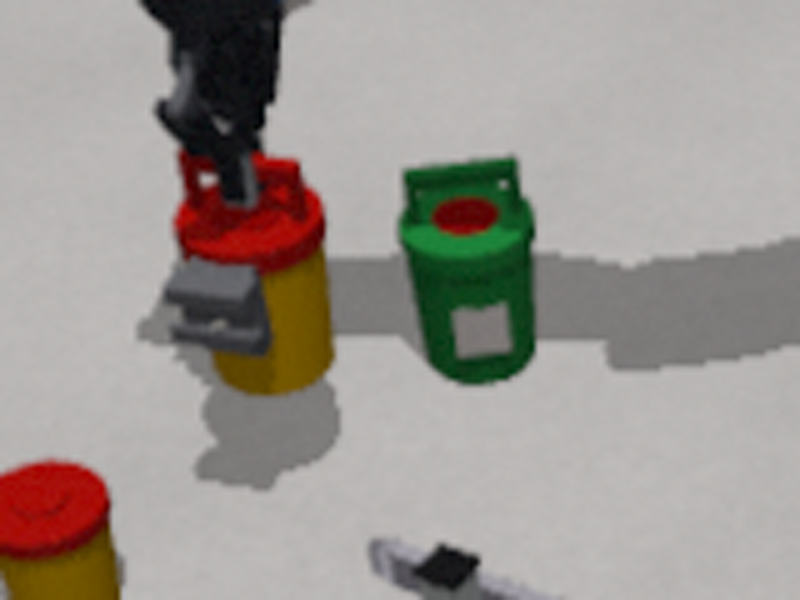

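```bash
cat >> h.py <<'E'
TH=.110; TIP=np.array([.6343,-.146]); 
def pose(s,zsh,dn=0.,th=TH):
    "TCP command with shoe centre at s along bar from tip (neg = outside), height zsh, lateral dn (+x stand)"
    d=np.array([-np.sin(TH),np.cos(TH)]);n=np.array([np.cos(TH),np.sin(TH)]);m=np.array([np.cos(th),np.sin(th)])
    q=TIP+d*s+n*dn-.062*m; return np.array([q[0],q[1],zsh+.0014])
E
python3 - <<'E'
from h import *
bot.movep(pose(-.06,.157),quat(TH)); bot.dwell(.2); s=st()
for c in("top","scene"): cv2.imwrite(f"pics/{c}5.png",vision.snapshot(c))
m=np.array([np.cos(TH),np.sin(TH),0]);sh=s["ee_pos"]+.062*m-[0,0,.0014]
d=np.array([-m[1],m[0],0])
def ov(c,x,y,w,h,k):
    im=cv2.imread(f"pics/{c}5.png")[y:y+h,x:x+w]; im=cv2.resize(im,None,fx=k,fy=k,interpolation=cv2.INTER_CUBIC)
    pts=[sh+m*a+d*b+[0,0,e] for a in(.011,) for b in(-.025,.025) for e in(-.019,.019)]+[sh+m*-.011+d*b+[0,0,.019] for b in(-.025,.025)]
    T=np.r_[TIP,.154]; pts+=[T+d*a+m*.005+[0,0,e] for a in(.014,) for e in(-.0125,.0125)]
    for q in proj(c,pts): cv2.drawMarker(im,(int((q[0]-x+.5)*k),int((q[1]-y+.5)*k)),(255,0,255),cv2.MARKER_CROSS,8,1)
    return im
cv2.imwrite("pics/c5.png",np.hstack([ov("scene",180,130,80,80,5),ov("top",360,120,80,80,5)]))
E
```

```text
t21.55 p [ 0.5787 -0.2138  0.1587] F [-0.2 -0.4 -3.8] M [-0.05  0.07 -0.04] w0.0111
```

View pics/c5.png

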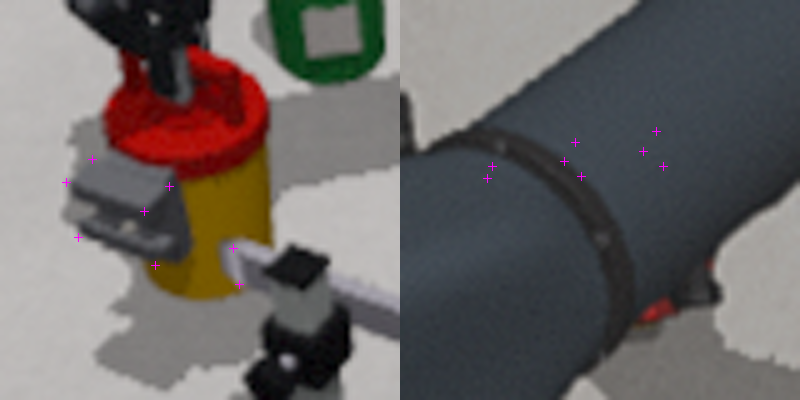

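Run:
```python
from h import *
I=cv2.imread("pics/scene5.png"); s=bot.read_state()
m=np.array([np.cos(TH),np.sin(TH),0]);d=np.array([-m[1],m[0],0]);sh=s["ee_pos"]+.062*m-[0,0,.0014]
def row(a,e,u):
    A,B=proj("scene",[sh+m*a+d*b+[0,0,e] for b in(-.025,.025)]); return A[1]+(u-A[0])*(B[1]-A[1])/(B[0]-A[0]),A,B
print("cols",row(.011,-.019,0)[1:],)
for u in(197,200,203,206,209,212):
    print(u,"pred bottom-front %.1f slotlo %.1f slothi %.1f topfront %.1f topback %.1f"%tuple(row(a,e,u)[0] for a,e in((.011,-.019),(.011,-.008),(.011,.008),(.011,.019),(-.011,.019))))
    print("  from155",I[155:190,u].astype(int).mean(1).astype(int), "R-B",(I[155:190,u,2].astype(int)-I[155:190,u,0])[-14:])
```

```text
cols (array([195.3163, 177.0734]), array([210.6109, 182.7742]))
197 pred bottom-front 177.7 slotlo 174.8 slothi 170.6 topfront 167.6 topback 161.1
  from155 [124 126 125 124 125 126 123 116 107 106 104 106  95  69  51  83 116 126
 107  89  67  51 103 169 187 186 186 187 187 188 188 187 186 187 187] R-B [-2  1  4  5  4  4  4  4  4  3  3  4  4  5]
200 pred bottom-front 178.8 slotlo 175.9 slothi 171.7 topfront 168.7 topback 162.1
  from155 [ 99  96 115 123 124 126 119 108 108 106 106 106 106  96  71  53  52  59
  65  76  90  74  54 101 140 175 189 187 187 187 186 186 184 185 186] R-B [-4 -3  2  2  4  5  4  3  5  4  4  4  4  4]
203 pred bottom-front 179.9 slotlo 177.1 slothi 172.8 topfront 169.8 topback 163.2
  from155 [ 40  46  37  47  50  83 103 107 100 102 106 105 106 106  96  70  50  49
  55  63  65  91  80  53  70 133 176 188 187 184 186 186 188 186 168] R-B [-4 -4 -3 -1  3  5  4  4  4  4  5  5  5  5]
206 pred bottom-front 181.1 slotlo 178.2 slothi 173.9 topfront 170.9 topback 164.3
  from155 [ 44  41  52  67  59  50  61  95 107  99 102 106 107 105 106  94  68  52
  54 100 116  96  94  80  53  57 107 128 144 152 150 151 138 128 127] R-B [ 3 -4 -4 -5 -4  2  4  4  5  4  4  4  4  4]
209 pred bottom-front 182.2 slotlo 179.3 slothi 175.0 topfront 172.0 topback 165.4
  from155 [ 44  58  63  62  66  58  47  49  93 104  98 102 105 108 105 101  78  54
  49  47  51  62  67  90  82  58  55  66  71  83  99 118 125 125 127] R-B [-5 -4 -3 -5 -4  0 43 64 41 28 10  3  4  4]
212 pred bottom-front 183.3 slotlo 180.4 slothi 176.1 topfront 173.1 topback 166.4
  from155 [ 54  68  64  60  67  66  54  37  76 101 101  96  98  81  58  45  43  45
  43  47  51  59  93 104  84  58  48  53  56  55  55  54  66 110 126] R-B [-4 -5 -5 -5 -3 11 65 96 95 96 94 74 17  4]
```

```bash
cat >> h.py <<'E'
D=np.array([-np.sin(TH),np.cos(TH),0]);N=np.array([np.cos(TH),np.sin(TH),0])
def frc(F0):
    s=bot.read_state(); F=s["contact_force"]-F0; return np.array([F@D,F@N,F[2]]),s
def adv(s,s1,z,dn,F0,step=.003,lim=(8,8,8),vel=.04,comply=True):
    "advance along bar, complying in n and z"
    while s<s1:
        s=min(s+step,s1); bot.line_to(pose(s,z,dn),vel=vel); f,S=frc(F0)
        print("s%.1f z%.1f dn%.1f"%(s*1e3,z*1e3,dn*1e3),f.round(1),"M",S["ft_torque"].round(2),"t%.1f"%S["time_s"])
        if np.any(np.abs(f)>lim): print("STOP"); break
        if comply:
            if abs(f[1])>2: dn+=np.clip(f[1]*.00015,-.001,.001)
            if abs(f[2])>3: z+=np.clip(f[2]*.00015,-.001,.001)
    return s,z,dn
E
python3 - <<'E'
from h import *
z=.1535
bot.line_to(pose(-.04,z),vel=.1); bot.dwell(.3)
F=np.mean([bot.read_state()["contact_force"] for _ in range(3)],0); s0=st()
np.save("F0.npy",F)
print(adv(-.04,0.0,z,0.,F,step=.004))
E
```

```text
t22.30 p [ 0.577  -0.1931  0.155 ] F [ 0.5  0.2 -4.8] M [-0.01 -0.02 -0.05] w0.0110
s-36.0 z153.5 dn0.0 [-0.3 -0.5 -0.3] M [-0.02  0.03 -0.01] t22.6
s-32.0 z153.5 dn0.0 [-0.9 -0.6  0.7] M [-0.06  0.03  0.02] t22.8
s-28.0 z153.5 dn0.0 [-0.5 -0.7  0.3] M [ 0.    0.05 -0.03] t23.1
s-24.0 z153.5 dn0.0 [-0.7 -0.8 -0.2] M [-0.01  0.03  0.03] t23.3
s-20.0 z153.5 dn0.0 [ 0.2 -0.7 -0.1] M [ 0.04 -0.01  0.03] t23.6
s-16.0 z153.5 dn0.0 [-0.4 -0.2 -0.4] M [-0.06  0.08  0.03] t23.8
s-12.0 z153.5 dn0.0 [-0.2 -0.3  0.5] M [-0.03  0.   -0.01] t24.1
s-8.0 z153.5 dn0.0 [-0.2  0.4 -0.5] M [0.03 0.08 0.06] t24.3
s-4.0 z153.5 dn0.0 [-0.8 -0.7 -1.9] M [0.09 0.09 0.04] t24.6
s0.0 z153.5 dn0.0 [-1.4  0.2 -2.5] M [-0.16  0.17 -0.03] t24.8
(0.0, 0.1535, 0.0)
```

Run:
```python
from h import *
F=np.load("F0.npy")
r=adv(0,.03,.1535,0.,F,step=.005); print(r); np.save("r.npy",r)
cv2.imwrite("pics/scene6.png",vision.snapshot("scene"));cv2.imwrite("pics/top6.png",vision.snapshot("top"))
a=cv2.imread("pics/scene6.png")[130:230,190:310]
b=cv2.imread("pics/top6.png")[110:210,300:420]
cv2.imwrite("pics/c6.png",np.hstack([cv2.resize(x,(400,333) if i else (400,333),interpolation=cv2.INTER_CUBIC) for i,x in enumerate((a,b))]))
```

```text
s5.0 z153.5 dn0.0 [-1.4  0.5 -3.2] M [-0.19  0.2  -0.05] t25.1
s10.0 z153.0 dn0.0 [-0.7 -0.5 -4.6] M [-0.25  0.19  0.02] t25.4
s15.0 z152.3 dn0.0 [-0.2 -0.7 -3.2] M [0.02 0.2  0.02] t25.6
s20.0 z151.8 dn0.0 [ 0.9 -0.  -4.5] M [0.1  0.28 0.01] t25.9
s25.0 z151.2 dn0.0 [ 0.8 -1.3 -3. ] M [0.19 0.24 0.05] t26.2
s30.0 z150.7 dn0.0 [ 0.2  0.3 -2.9] M [0.15 0.17 0.05] t26.4
(0.03, np.float64(0.15071285194074316), 0.0)
```

View pics/c6.png

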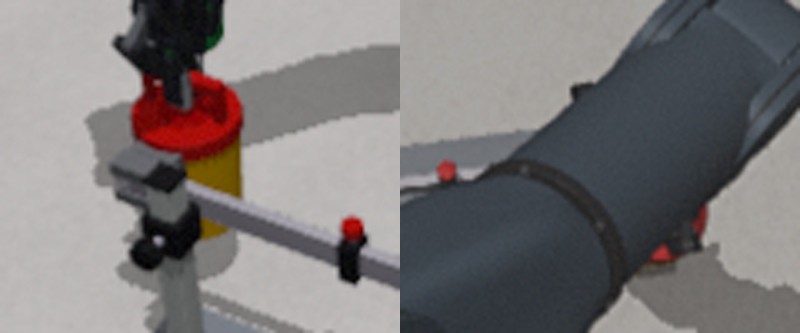

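Run:
```python
from h import *
import h
F=np.load("F0.npy"); s,z,dn=np.load("r.npy")
def go(s,s1,z,dn,step,limD,vel):
    while s<s1:
        s=min(s+step,s1); bot.line_to(pose(s,z,dn),vel=vel); f,S=frc(F)
        print("s%.1f z%.1f dn%.1f"%(s*1e3,z*1e3,dn*1e3),f.round(1),"M",S["ft_torque"].round(2),"lag%.1f"%((pose(s,z,dn)-S["ee_pos"])@D*1e3),"t%.1f"%S["time_s"])
        if f[0]<-limD or np.any(np.abs(f[1:])>10): print("STOP");break
        if abs(f[1])>2: dn+=np.clip(f[1]*.0002,-.001,.001)
        if f[2]>2: z+=.0005
        if f[2]<-6: z-=.0005
    return s,z,dn
r=go(s,.16,.1512,dn,.01,7,.06)
if r[0]>=.1599: r=go(*r[:1],.24,*r[1:],.002,6,.03)
np.save("r.npy",r); bot.dwell(.2); st("end"); print(frc(F)[0])
```

```text
s40.0 z151.2 dn0.0 [ 1.   0.1 -3.9] M [0.25 0.2  0.03] lag-0.9 t26.9
s50.0 z151.2 dn0.0 [-0.3 -0.7 -3.7] M [0.16 0.29 0.07] lag-1.0 t27.2
s60.0 z151.2 dn0.0 [ 0.8 -1.1 -2.3] M [0.21 0.24 0.02] lag-0.9 t27.5
s70.0 z151.2 dn0.0 [ 0.8 -0.1 -3.7] M [0.14 0.24 0.09] lag-0.9 t27.8
s80.0 z151.2 dn0.0 [ 1.  -0.3 -3.4] M [0.14 0.28 0.02] lag-0.9 t28.1
s90.0 z151.2 dn0.0 [ 0.8 -0.  -3. ] M [0.21 0.26 0.06] lag-0.9 t28.4
s100.0 z151.2 dn0.0 [ 0.6  0.6 -2.9] M [0.18 0.23 0.  ] lag-0.9 t28.8
s110.0 z151.2 dn0.0 [ 0.4 -0.5 -2.8] M [0.17 0.26 0.05] lag-0.9 t29.1
s120.0 z151.2 dn0.0 [ 1.6 -0.3 -2.4] M [0.15 0.18 0.05] lag-0.9 t29.4
s130.0 z151.2 dn0.0 [ 1.  -0.2 -3.5] M [0.17 0.27 0.03] lag-0.9 t29.7
s140.0 z151.2 dn0.0 [ 0.7 -0.5 -2.9] M [0.18 0.23 0.13] lag-0.9 t30.0
s150.0 z151.2 dn0.0 [ 0.7 -0.7 -1.8] M [0.24 0.24 0.04] lag-0.8 t30.4
s160.0 z151.2 dn0.0 [ 0.7 -0.3 -3.3] M [0.21 0.21 0.1 ] lag-0.9 t30.7
s162.0 z151.2 dn0.0 [ 0.3 -0.8 -3.5] M [0.09 0.22 0.02] lag-0.1 t30.9
s164.0 z151.2 dn0.0 [-0.5 -0.8 -2.9] M [-0.01  0.18  0.01] lag-0.1 t31.2
s166.0 z151.2 dn0.0 [-0.2 -0.4 -3. ] M [-0.04  0.13 -
[... 159 characters left out ...]
 t31.9
s172.0 z151.2 dn0.0 [ 0.   0.3 -2.3] M [0.01 0.18 0.04] lag-0.2 t32.2
s174.0 z151.2 dn0.0 [-0.1 -0.3 -3.3] M [-0.    0.15  0.06] lag-0.3 t32.4
s176.0 z151.2 dn0.0 [-0.1  0.4 -3.2] M [ 0.05  0.25 -0.04] lag-0.3 t32.7
s178.0 z151.2 dn0.0 [-0.1 -0.6 -2.7] M [ 0.06  0.21 -0.  ] lag-0.2 t32.9
s180.0 z151.2 dn0.0 [-1.3  0.5 -3.6] M [-0.05  0.21 -0.04] lag-0.2 t33.2
s182.0 z151.2 dn0.0 [-2.4 -0.5 -3.9] M [-0.62  0.16 -0.23] lag0.5 t33.4
s184.0 z151.2 dn0.0 [-5.6 -0.4 -3.3] M [-1.28  0.01 -0.32] lag1.1 t33.7
s186.0 z151.2 dn0.0 [-8.2 -0.9 -3.3] M [-2.18  0.01 -0.46] lag2.4 t33.9
STOP
end t34.12 p [0.5526 0.0297 0.153 ] F [ 1.2 -8.7 -7. ] M [-2.15  0.05 -0.52] w0.0111
[-8.908  -0.2474 -2.1662]
```

Run:
```python
from h import *
F=np.load("F0.npy"); s,z,dn=np.load("r.npy")
s=.1845; bot.line_to(pose(s,z,dn),vel=.02); print(frc(F)[0])
for i in range(8):
    z-=.0005; bot.line_to(pose(s,z,dn),vel=.01); f,_=frc(F); print("z%.1f"%(z*1e3),f.round(1))
    if f[2]>1.5: break
effector.set_gripper(.06); bot.dwell(.3); st("open")
p=bot.read_state()["ee_pos"]
bot.line_to(p+[0,0,.03],vel=.08); st("up30")
bot.line_to(p+[0,0,.14],vel=.2); st("up")
bot.line_to(p+[-.06,-.25,.2],vel=.35); st("away"); 
for c in("top","scene"): cv2.imwrite(f"pics/{c}7.png",vision.snapshot(c))
a=cv2.imread("pics/scene7.png")[100:260,190:390]
b=cv2.imread("pics/top7.png")[100:260,240:440]
cv2.imwrite("pics/c7.png",np.hstack([cv2.resize(x,(400,320),interpolation=cv2.INTER_CUBIC) for x in(a,b)]))
```

```text
[-6.4127 -0.6206 -2.8781]
z150.7 [-6.3 -0.8 -2. ]
z150.2 [-6.4 -2.8  1. ]
z149.7 [-6.1 -2.9  3.1]
open t35.94 p [0.5524 0.0306 0.1511] F [0.1 0.3 0.1] M [-0.07 -0.02 -0.04] w0.0600
up30 t36.47 p [0.5526 0.0307 0.1814] F [-0.8  1.  -0.9] M [-0.03  0.06  0.03] w0.0597
up t37.17 p [0.5519 0.031  0.29  ] F [ 0.7 -0.1 -0. ] M [-0.    0.02  0.  ] w0.0601
away t38.08 p [ 0.4925 -0.2184  0.3502] F [-0.4  0.1 -0.5] M [ 0.03 -0.02 -0.03] w0.0603
```

View pics/c7.png

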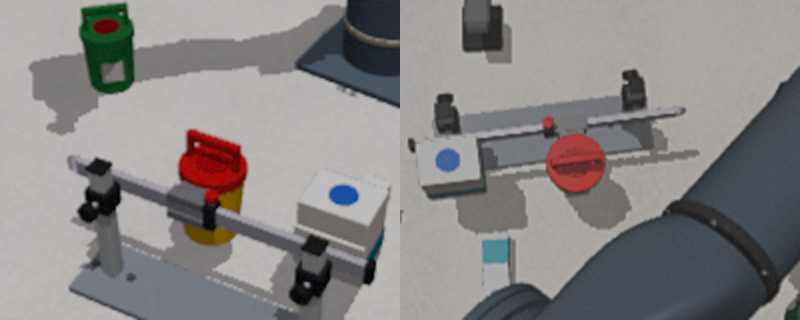

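Run:
```python
from h import *
for c,(x,y) in(("scene",(295,198)),("top",(314,161))):
    for k in(0,7):
        im=cv2.imread(f"pics/{c}{k}.png").astype(int)[y-7:y+8,x-7:x+8]; m=(im[...,2]-im[...,1]>60); 
        yy,xx=np.nonzero(m); print(c,k,len(yy),xx.mean()+x-7,yy.mean()+y-7)
a=vision.snapshot("scene");b=cv2.imread("pics/scene7.png")
print("change",np.abs(a.astype(int)-b)[150:230,200:330].mean())
I=cv2.imread("pics/scene7.png").mean(2)
for r in(198,200,202,204,206): print(r,I[r,268:304].astype(int))
```

```text
scene 0 36 295.3611111111111 197.94444444444446
scene 7 104 295.9519230769231 194.8653846153846
top 0 20 313.25 160.75
top 7 26 313.7692307692308 161.07692307692307
change 1.0043589743589743
198 [ 82  82  83  83  84  65  57  61  63  72  80  93 101 100 100 102 100 101
 102 100 103 101 100  90  76  58  63  63  64  64  56  63  70  72  67  69]
200 [ 81  81  83  81  80  69  64  59  56  56  58  57  55  61  70  79  84  91
 100 101 101 100 102  82  55  37  39  42  46  34  31  43  61  69  72  70]
202 [163 139 104  98  85  69  71  69  67  67  67  66  63  59  55  58  51  55
  62  69  74  80  87  73  40  17  34  43  47  31  16  10  47  66  70  71]
204 [179 181 179 179 173 136  96  91  86  74  71  70  70  69  68  68  68  64
  59  58  56  57  49  29  15  17  24  25  21  17  90 139 143 144 132 103]
206 [180 180 178 176 176 123  62  70  73  80  91  93  91  87  75  69  71  69
  72  72  71  69  63  38  10  12  13  10  15  43 114 136 155 163 161 160]
```

```bash
python3 -c "
from h import *
st(); bot.sign_off()"
```

```text
t38.23 p [ 0.4931 -0.2175  0.3503] F [ 1.2  0.2 -0.1] M [ 0.07 -0.02 -0.03] w0.0602
the job is handed in; nothing more can be done
```

The yellow sharps bin is hanging on the rail by itself, its shoe against the black stop collar. I handed the job in at 38.2 s with the robot touching nothing.

**What I did:** I gripped the bin by its handle and threaded the shoe on at the open end. Lateral force stayed under about 1.5 N. I then slid it along about 0.18 m to the collar and pushed against it with 8 to 9 N at most (it slips at about 16 N). I eased off to about 6 N, lowered the bin until the bar carried it, and let go.

**Last checks:**
- The final pictures show the bin hanging with the shoe touching the collar and no gap between them.
- In the top picture the collar's red thumbscrew was within 0.5 px (about 2 mm) of where it started.
- In the scene picture the thumbscrew check was spoiled by the red lid behind it, so that one proves nothing.
- Two scene pictures taken just before hand-in showed the bin had not moved.
- I did not measure whether the other things on the desk stayed put. Nothing I saw suggested they had been touched.

**What went wrong or disagreed:**
- **Missed first grasp:** the fingertips sit about 38 mm higher than the arm reports, so the first grasp closed on air without touching anything. I measured the difference by touching the desk, corrected for it, and the second grasp held.
- **Hard desk touch:** that touch peaked at about 63 N through the shut fingertips. It is under the 120 N wrist limit, but over the 40 N limit if fingertips count as the gripper's body.

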